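# Index the judging carousel to the red-lidded jar

### The job

On the judging table, bring the jar with the red lid round to the orange pointer: with the fingertips press the carousel's yellow plunger cap in and, with it pressed, push it and the turntable round by one hole to the side that takes the red-lidded jar to the pointer, then let the plunger spring fully up into that hole. Do not touch, lift or tip any jar, and leave the mug, the spare jar and the spoon where they are.

Things in the scene. Friction and masses are not known exactly. Their poses are not given: they have to be found in the camera images.
- carousel_base: Fixed round aluminium index base of the carousel, 370 mm across, 30 mm high; origin at the centre of its underside, on the turning axis; z up. Its own +x axis runs from the axis to the orange pointer; it is turned up to 23 degrees either way from straight away from the robot, so the plunger starts on the robot's side. Eight brass-bushed holes lie in its top on a circle of 150 mm radius, every 45 degrees, one of them under the orange pointer.
- carousel_axis (a point): Point on the turning axis at the height of the turntable's top (46 mm above the table).
- pointer_station (a point): The place on the turntable in front of the orange pointer: 80 mm from the axis along the base's +x, 46 mm above the table. It stays with the base. The pointer is an orange cone lying on the base's rim, its point towards the axis.
- turntable (a joint): Angle of the wooden turntable in the base (rad), 0 at the start, growing counter-clockwise seen from above; the holes are at every 0.785 (45 degrees). The turntable is a disc 230 mm across, its top 46 mm above the table, with a 44 mm wide tongue that reaches out 180 mm from the axis and carries the plunger. It is free to turn any way round while the plunger is in, with light friction (about 1 N felt at the plunger), and stays where it is left.
- plunger (a joint): How far the plunger is pressed in (m): 0 fully up (locked in a hole), 0.013 fully down. The spring takes about 4 N to start and 10 N at full depth. Pressed in more than about 0.009 it is out of its hole and the turntable can turn; let go between holes it stays about 0.009 low and rides round, and springs up to 0 by itself when it comes within about 2 mm of the next hole.
- cap_floor (a point): Centre of the floor of the plunger's yellow dished cap, where a fingertip presses straight down; 150 mm from the axis, at the start opposite the pointer. 70 mm above the table when the plunger is up. The dish is round, 56 mm across inside at the floor, with a rim 10 mm high above the floor and 66 mm across outside. Closed fingertips fit in the dish and can push its rim sideways to carry the turntable round. The point moves with the cap.
- jar_red: A jar, 46 mm across and 85 mm tall with its lid, 0.16 kg or so, standing loose on the turntable's rim with its centre 80 mm from the axis. Origin: centre of its underside. Amber jar with a RED lid, the only red one. At the start it stands 45 degrees to one side or the other of the jar at the pointer.
- jar_amber: A jar, 46 mm across and 85 mm tall with its lid, 0.16 kg or so, standing loose on the turntable's rim with its centre 80 mm from the axis. Origin: centre of its underside. Amber jar with black lid, at the pointer at the start.
- jar_olive: A jar, 46 mm across and 85 mm tall with its lid, 0.16 kg or so, standing loose on the turntable's rim with its centre 80 mm from the axis. Origin: centre of its underside. Green glass jar with black lid, 45 degrees to the other side of the pointer from the red-lidded one at the start.
- jar_left: A jar, 46 mm across and 85 mm tall with its lid, 0.16 kg or so, standing loose on the turntable's rim with its centre 80 mm from the axis. Origin: centre of its underside. Terracotta-coloured jar with black lid, 90 degrees counter-clockwise of the pointer at the start.
- jar_right: A jar, 46 mm across and 85 mm tall with its lid, 0.16 kg or so, standing loose on the turntable's rim with its centre 80 mm from the axis. Origin: centre of its underside. Yellow-brown jar with black lid, 90 degrees clockwise of the pointer at the start.
- spare_jar: Bystander: amber jar with black lid on the table, 52 mm across, 100 mm tall; origin at the centre of its underside.
- mug: Bystander: white mug on the table, 80 mm across, 90 mm tall, handle to its own +y; origin at the centre of its underside.
- spoon: Bystander: spoon lying on the table, about 200 mm long along its own x.

How it is judged:
On the way, in this order (a step that is already met when the one before it is completed fails the run):
1. the plunger is pressed in, freeing the turntable, before it has turned (value of joint plunger above 0.0075 m and value of joint turntable between -0.15 and 0.15 rad), for 0.05 s.
2. the turntable has turned one hole, so that the red-lidded jar is at the pointer (horizontal distance between jar_red and pointer_station below 0.014 m and (value of joint turntable above 0.7 rad or value of joint turntable below -0.7 rad)), for 0.1 s.
At the end, for the whole second after the job is handed in: The turntable stands locked one hole (45 degrees, within 2 degrees) from its start, with the plunger up to within 2 mm and the red-lidded jar's centre within 14 mm of the pointer station; the turntable is at rest and all five jars on it stand upright (within 0.1 rad) ((value of joint turntable between 0.75 and 0.82 rad or value of joint turntable between -0.82 and -0.75 rad) and horizontal distance between jar_red and pointer_station below 0.014 m and value of joint plunger below 0.002 m and velocity of joint turntable between -0.02 and 0.02 rad/s and angle between each of jar_amber, jar_red, jar_olive, jar_left, jar_right's own z axis and vertical below 0.1 rad); the robot touches nothing.
It fails at once if a jar on the turntable is lifted or falls off (height (world z) of any of jar_amber, jar_red, jar_olive, jar_left, jar_right above 0.06 m or height (world z) of any of jar_amber, jar_red, jar_olive, jar_left, jar_right below 0.035 m).
It fails at once if a jar on the turntable is tipped (angle between any of jar_amber, jar_red, jar_olive, jar_left, jar_right's own z axis and vertical above 0.25 rad).
It fails at once if the robot touches a jar on the turntable (over 1 N) (contact force between any of the fingers, the arm and jar_amber above 1 N or contact force between any of the fingers, the arm and jar_red above 1 N or contact force between any of the fingers, the arm and jar_olive above 1 N or contact force between any of the fingers, the arm and jar_left above 1 N or contact force between any of the fingers, the arm and jar_right above 1 N).
It fails at once if the mug, spare jar or spoon is moved by more than 10 mm (distance of any of spare_jar, mug, spoon from where it was at the start of the episode above 0.01 m).
It also fails if it takes over 42 s, if anything falls off the work surface, if the arm or the gripper's body presses on something with over 40 N, if the wrist force passes 120 N, or if a joint passes its speed limit or range.

### The arm

A 6-joint arm with a two-finger parallel gripper is mounted at the origin on the work surface. World frame = base frame: x ahead of the robot, y to its left, z up, the work surface at z = 0. Lengths are in m, angles in rad, forces in N, time in s.
With the tool pointing down it reaches from about 0.375 to 0.825 m from the base axis. Payload 5.5 kg.
Tool frame: the origin (TCP) lies between the finger pads; the fingertips stand 22 mm ahead of it and the grasp point (between the pads) lies 3 mm ahead of it; z points along the fingers, y is the direction in which the jaws open and shut (so a half turn about z gives the same grasp; the last joint's range is limited). The gripper opens to 85 mm and grips with 20 to 120 N. Pads are 22 mm wide; open, the fingers measure 114 mm over their backs; the gripper's body (76 mm by 85 mm) begins 54 mm behind the grasp point. The pads swing forward as they close: fully open they stand 13 mm farther back than shut.
Start: joints at [-1.263, 0.314, -0.047, 1.21, 0, 1.571], TCP at [0.182, -0.572, 0.218] pointing down, gripper open.
Joint ranges: [-2.67, 2.67], [-0.69, 1.73], [-1.03, 1.25], [-2.08, 2.16], [-1.42, 1.45], [-3.14, 3.14]. Speed limits (rad/s): [2.39, 2.39, 3.01, 3.14, 3.14, 3.14].

### API

Orientations are given as a 3x3 rotation matrix whose columns are the frame's x, y, z axes.
In Python, from station import ctrl, cams gives the robot as it stands.
- The arm moves only by the tool apply_moves, never from a script. Its argument "deltas" is one flat list of numbers, 7 for each row, row after row: the turn, a rotation vector about the tool's x, y, z in rad, then the shift along the tool's x, y, z in mm, then the closure, from 0 (fully open) to 1 (shut). A call has 1 to 20 rows; each row shifts and turns the commanded pose from where the row before left it, along the tool's axes as they then stand; what a row does not reach is not made up. A row lasts 1/8 s, in which the tool goes at most 62.5 mm and 10.7 degrees, less where a joint would pass 70% of its speed; a pose out of reach is approached as far as the arm can. A call with a gripper value outside its range is refused whole. The fingers move at their own pace and stop on an object; "force" is the grip in N (left out, the last holds). Time passes only in rows, so rows that do not move let the fingers close. It gives the time, the measured TCP pose, the force and the opening at its end, in the units of the state.
- ctrl.sense(): the state, without advancing time (a new reading comes with each control period).
- cams.capture(name): name is "scene" or "top"; returns (picture, depth): 384x512x3 uint8, red, green, blue; 384x512 float32, m along the optical axis (not along the pixel's ray), 0 where there is no reading.
- cams.camera_params(name): a dict with "fx", "fy", "cx", "cy" (pixels), "eye" and "rotation" of the camera in the world. Camera axes: x right, y up, looking along -z (the intrinsics and any distortion apply to the point x, -y, -z); pixel columns grow to the right and rows downward; lengths in m; the calibration is good to about 2 mm. A picture is of the moment at which its call begins. camera_params takes no time and is no camera call.
- ctrl.sign_off(): hands the job in, once; it reports no verdict.
The state is a dict: "time": time; "joint_positions": joint angles; "joint_vel": joint speeds; "joint_efforts": joint torques, N m; "eef_pos": TCP position; "ee_rot": TCP orientation; "wrist_force": force on the tool from outside, world axes, zero at the start; "ft_torque": the same for the moment, N m; "gripper_width": opening from 0.0 (shut) to 1.0 (fully open).
Only numpy, scipy, OpenCV 4.12 (cv2) and the standard library are available. Lean on these libraries where they do the work, as an engineer would, in place of code of your own. Each camera call takes 0.05 s, during which the arm holds its last target.

## Working session

There is one attempt and no reset: what is moved stays moved. The work goes in short steps, Python scripts to look and compute and a tool call to move; the robot and the scene stay as the last step left them, time stands still between calls to the robot, and variables do not carry over. Pictures are saved under pics/ and viewed, and the job is handed in when it is done.

Besides the shell and the picture viewer there is one more tool, called after "Call:" as name(argument=value, ...), one argument or row to a line, values as JSON. apply_moves: Moves the arm, as the interface text tells. Its arguments: {"type":"object","properties":{"deltas":{"type":"array","items":{"type":"number"}},"force":{"type":"number"}},"required":["deltas"]}

```bash
ls; mkdir -p pics
python3 - <<'E'
from station import ctrl,cams
import cv2,numpy as np
print(ctrl.sense())
for n in("scene","top"):
    p,d=cams.capture(n); cv2.imwrite(f"pics/{n}0.png",p[:,:,::-1]); np.savez(f"{n}0.npz",p=p,d=d)
    print(n,cams.camera_params(n))
E
```

```text
pics
{'time': 0.0, 'joint_positions': array([-1.26300008e+00,  3.14205084e-01, -4.80831771e-02,  1.21020939e+00,
        2.99593613e-05,  1.57081248e+00]), 'joint_vel': array([ 1.76088700e-03,  2.51276660e-04, -2.85118744e-04, -4.35841563e-04,
       -8.74547031e-05,  5.05877643e-04]), 'joint_efforts': array([ 3.16876376e-04, -5.39592147e+01,  3.39747477e+01,  1.93005614e-02,
        2.54058023e-04, -9.78586066e-07]), 'eef_pos': array([ 0.18160124, -0.57121988,  0.21714535]), 'ee_rot': array([[ 9.53008439e-01,  3.02943358e-01, -4.86879001e-04],
       [ 3.02943748e-01, -9.53007045e-01,  1.63043996e-03],
       [ 2.99318389e-05, -1.70131999e-03, -9.99998552e-01]]), 'wrist_force': array([-0.41316177,  0.02785196,  0.11621146]), 'ft_torque': array([ 0.03281869,  0.00896775, -0.0206681 ]), 'gripper_width': 0.997942934446794}
scene {'fx': 482.33127761134637, 'fy': 482.33127761134637, 'cx': 254.2826742477341, 'cy': 197.55613348870696, 'eye': array([1.01550154, 0.59797631, 1.25703381]), 'rotation': array([[-0.78566073, -0.52003543,  0.33511249],
       [ 0.61865274, -0.66255809,  0.42223875],
       [ 0.00245238,  0.53905466,  0.84226721]])}
top {'fx': 435.8440705871812, 'fy': 435.8440705871812, 'cx': 257.5280396894823, 'cy': 194.07756226992726, 'eye': array([0.41857076, 0.00388453, 1.28406735]), 'rotation': array([[ 0.00362976,  0.99573739, -0.09216226],
       [-0.99993965,  0.00456974,  0.00999019],
       [ 0.01036876,  0.09212044,  0.99569389]])}
```

View pics/scene0.png

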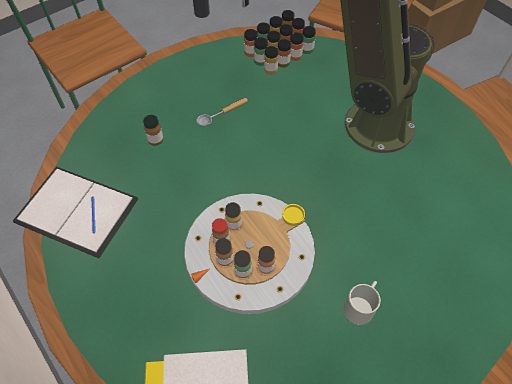

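View pics/top0.png

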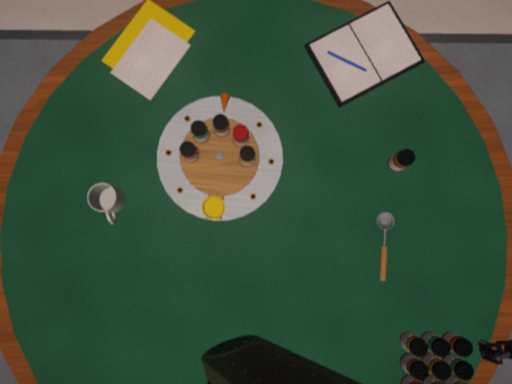

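The scene image shows the yellow cap at (293,214), the pointer at (200,274) and the red lid at (220,227). In the top image the cap is at (213,207), the pointer at (225,102) and the red lid at (241,133). Red is clockwise of the pointer, so the table must turn counter-clockwise and the cap goes towards -y.

```bash
cat > h.py <<'E'
import numpy as np,cv2
from station import ctrl,cams
def ray(n,uv,z):
    c=cams.camera_params(n); R=np.array(c["rotation"]);e=np.array(c["eye"])
    v=R@np.array([(uv[0]-c["cx"])/c["fx"],-(uv[1]-c["cy"])/c["fy"],-1.]); return e+v*(z-e[2])/v[2]
def blob(p,lo,hi,roi=None,amin=8):
    m=cv2.inRange(cv2.cvtColor(p,cv2.COLOR_RGB2HSV),np.array(lo),np.array(hi))
    n,l,s,c=cv2.connectedComponentsWithStats(m)
    return [(tuple(np.round(c[i],1)),int(s[i,4])) for i in range(1,n) if s[i,4]>=amin],l
E
python3 - <<'E'
from h import *
for n in("scene","top"):
    p=np.load(n+"0.npz")["p"]
    for nm,lo,hi,z in(("yel",(22,150,120),(35,255,255),.075),("red",(0,170,80),(4,255,255),.131),("red2",(174,150,80),(180,255,255),.131),("orange",(5,170,120),(14,255,255),.038)):
        for c,a in blob(p,lo,hi)[0]: 
            if a<900: print(n,nm,c,a,ray(n,c,z).round(4))
    # aluminium disc: low saturation bright
    hsv=cv2.cvtColor(p,cv2.COLOR_RGB2HSV)
    m=cv2.inRange(hsv,np.array((0,0,120)),np.array((180,60,255)))
    cs,_=cv2.findContours(m,cv2.RETR_EXTERNAL,cv2.CHAIN_APPROX_NONE)
    for c in cs:
        if cv2.contourArea(c)>4000:
            w=np.array([ray(n,q,.03)[:2] for q in cv2.convexHull(c)[:,0]],np.float32)
            (x,y),r=cv2.minEnclosingCircle(w); print(n,"disc",x,y,r, cv2.fitEllipse(w))
    # brass holes within disc: saturated yellowish small dark
    b,_=blob(p,(10,60,30),(30,255,190),amin=6)
    for c,a in b:
        w=ray(n,c,.03)
        if a<80 and np.hypot(w[0]-.6,w[1]-.08)<.25: print(n,"hole",c,a,w.round(4))
E
```

```text
scene yel (np.float64(293.1), np.float64(214.2)) 378 [0.4931 0.1179 0.075 ]
scene yel (np.float64(154.0), np.float64(372.4)) 385 [1.0346 0.2442 0.075 ]
scene red (np.float64(219.2), np.float64(224.6)) 142 [0.6945 0.043  0.131 ]
scene orange (np.float64(198.2), np.float64(274.9)) 92 [0.8051 0.0889 0.038 ]
scene disc 0.6450738906860352 0.1085948497056961 0.1887010782957077 ((0.6441742777824402, 0.10788711905479431), (0.3678739070892334, 0.3756629526615143), 153.97964477539062)
scene disc 0.9688119292259216 -0.31783220171928406 0.16778254508972168 ((0.9698210954666138, -0.32296597957611084), (0.24902310967445374, 0.3723122477531433), 28.714805603027344)
scene disc 0.9817221164703369 -0.5326523780822754 0.7000673413276672 ((0.9887633323669434, -0.5397687554359436), (0.3208955228328705, 1.408208966255188), 163.99838256835938)
scene disc 0.07254549860954285 -0.880325198173523 0.4418798089027405 ((-0.029682010412216187, -1.0201689004898071), (0.9252973198890686, 1.171764850616455), 146.6866455078125)
scene hole (np.float64(259.0), np.float64(203.1)) 17 [0.5284 0.0071 0.03  ]
scene hole (np.
[... 3745 characters left out ...]
796875)
top disc 0.9638857841491699 -0.327873557806015 0.16621938347816467 ((0.9634650945663452, -0.32938846945762634), (0.25006303191185, 0.367255836725235), 28.08498191833496)
top hole (np.float64(186.9), np.float64(118.0)) 36 [0.7577 0.1992 0.03  ]
top hole (np.float64(258.9), np.float64(124.3)) 34 [ 0.7402 -0.012   0.03  ]
top hole (np.float64(199.7), np.float64(128.9)) 7 [0.7254 0.1612 0.03  ]
top hole (np.float64(168.0), np.float64(152.3)) 37 [0.6555 0.2522 0.03  ]
top hole (np.float64(270.8), np.float64(161.2)) 36 [ 0.6309 -0.047   0.03  ]
top hole (np.float64(179.2), np.float64(189.8)) 38 [0.546  0.2175 0.03  ]
top hole (np.float64(252.5), np.float64(196.0)) 38 [0.529  0.0058 0.03  ]
```

Three pairs of opposite holes put the axis at (0.643, 0.103), with the base yaw about -4.7°. The cap is predicted at (0.494, 0.115), and the yellow blob gives (0.4945, 0.115), which agrees. The target hole is at (0.529, 0.006). First I'll turn the tool to yaw 90° in place while shutting the gripper, then travel over.

Call:
apply_moves(
  deltas=[0, 0, -0.158, 0, 0, 0, 1, 0, 0, -0.158, 0, 0, 0, 1, 0, 0, -0.158, 0, 0, 0, 1, 0, 0, -0.158, 0, 0, 0, 1, 0, 0, -0.158, 0, 0, 0, 1, 0, 0, -0.158, 0, 0, 0, 1, 0, 0, -0.158, 0, 0, 0, 1, 0, 0, -0.158, 0, 0, 0, 1, 0, 0, 0, 0, 0, 0, 1],
  force=40,
)

```text
time: 1.23
eef_pos: [0.1817, -0.5715, 0.2175]
ee_rot: [[0.001, 1.0, -0.0], [1.0, -0.001, 0.001], [0.001, -0.0, -1.0]]
wrist_force: [-0.1, -0.2, -0.0]
gripper_width: -0.001
```

Call:
apply_moves(
  deltas=[0, 0, 0, 43, 19.5, 0, 1, 0, 0, 0, 43, 19.5, 0, 1, 0, 0, 0, 43, 19.5, 0, 1, 0, 0, 0, 43, 19.5, 0, 1, 0, 0, 0, 43, 19.5, 0, 1, 0, 0, 0, 43, 19.5, 0, 1, 0, 0, 0, 43, 19.5, 0, 1, 0, 0, 0, 43, 19.5, 0, 1, 0, 0, 0, 43, 19.5, 0, 1, 0, 0, 0, 43, 19.5, 0, 1, 0, 0, 0, 43, 19.5, 0, 1, 0, 0, 0, 43, 19.5, 0, 1, 0, 0, 0, 43, 19.5, 0, 1, 0, 0, 0, 43, 19.5, 0, 1, 0, 0, 0, 43, 19.5, 0, 1, 0, 0, 0, 41, 19.5, 0, 1, 0, 0, 0, 0, 0, 0, 1],
)

```text
time: 3.35
eef_pos: [0.4939, 0.1169, 0.2175]
ee_rot: [[-0.002, 1.0, -0.0], [1.0, 0.002, 0.0], [0.0, -0.0, -1.0]]
wrist_force: [-1.3, -0.7, -0.3]
gripper_width: -0.001
```

Call:
apply_moves(
  deltas=[0, 0, 0, -2, 0, 30, 1, 0, 0, 0, 0, 0, 35, 1, 0, 0, 0, 0, 0, 30, 1, 0, 0, 0, 0, 0, 18, 1, 0, 0, 0, 0, 0, 0, 1, 0, 0, 0, 0, 0, 0, 1],
)

```text
time: 4.1
eef_pos: [0.4934, 0.1121, 0.1058]
ee_rot: [[0.001, 1.0, 0.001], [1.0, -0.001, 0.0], [0.0, 0.001, -1.0]]
wrist_force: [0.1, -0.5, -0.4]
gripper_width: -0.001
```

Run:
```python
from h import *
p,d=cams.capture("scene"); print(ctrl.sense()["eef_pos"],ctrl.sense()["wrist_force"])
cv2.imwrite("pics/s1.png",cv2.resize(p[130:320,170:400,::-1],None,fx=3,fy=3,interpolation=cv2.INTER_CUBIC))
```

```text
[0.49373881 0.11230672 0.10605345] [ 0.27712825 -0.4067962  -0.10912097]
```

View pics/s1.png

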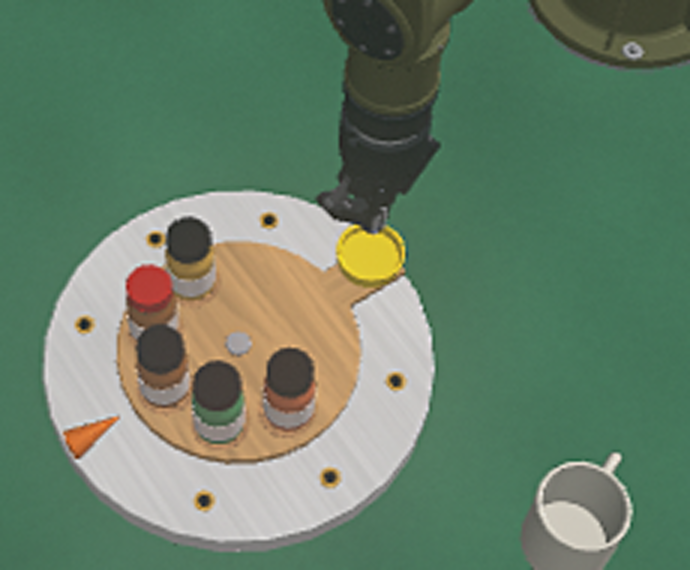

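The crop shows the shut tips at about (372,225), over the far half of the dish. The dish centre is at about (370,255). I'll check that offset with a ray.

Run:
```python
from h import *
print(ray("scene",(170+374/3,130+228/3),.084), ray("scene",(170+370/3,130+255/3),.075))
p,d=cams.capture("top")
cv2.imwrite("pics/t1.png",cv2.resize(p[90:330,130:330,::-1],None,fx=2.5,fy=2.5))
```

```text
[0.47576839 0.10363168 0.084     ] [0.49427372 0.12027352 0.075     ]
```

View pics/t1.png

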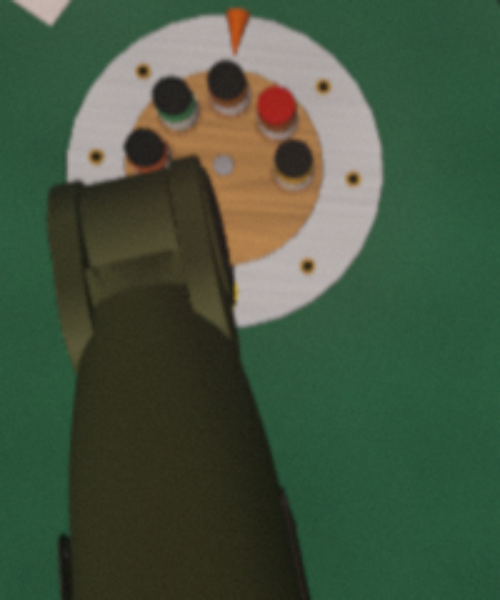

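The tips measure off the expected spot, so I'll check with depth before pressing.

Run:
```python
from h import *
n="scene";p,d=cams.capture(n)
c=cams.camera_params(n);R=np.array(c["rotation"]);e=np.array(c["eye"])
v,u=np.mgrid[0:384,0:512]
P=np.stack([(u-c["cx"])/c["fx"]*d,-(v-c["cy"])/c["fy"]*d,-d],-1)@R.T+e
for r in range(186,224,2):
    print(r,[(tuple((P[r,x]*1000).astype(int)),int(p[r,x].sum())) for x in (287,291,295,299)])
cv2.imwrite("pics/s2.png",cv2.resize(p[170:235,265:330,::-1],None,fx=9,fy=9,interpolation=cv2.INTER_NEAREST))
```

```text
186 [((np.int64(527), np.int64(116), np.int64(248)), 148), ((np.int64(526), np.int64(128), np.int64(261)), 155), ((np.int64(520), np.int64(136), np.int64(266)), 148), ((np.int64(512), np.int64(142), np.int64(265)), 150)]
188 [((np.int64(529), np.int64(118), np.int64(244)), 154), ((np.int64(526), np.int64(129), np.int64(254)), 152), ((np.int64(521), np.int64(138), np.int64(259)), 154), ((np.int64(513), np.int64(144), np.int64(258)), 149)]
190 [((np.int64(530), np.int64(120), np.int64(237)), 159), ((np.int64(521), np.int64(125), np.int64(234)), 162), ((np.int64(507), np.int64(125), np.int64(222)), 162), ((np.int64(501), np.int64(134), np.int64(227)), 147)]
192 [((np.int64(531), np.int64(121), np.int64(230)), 164), ((np.int64(519), np.int64(124), np.int64(223)), 159), ((np.int64(511), np.int64(130), np.int64(223)), 153), ((np.int64(485), np.int64(120), np.int64(186)), 163)]
194 [((np.int64(530), np.int64(121), np.int64(221)), 168), ((np.int64(517), np.int64(123), np.int64(210)), 163), ((np.int64(509), np.int64(130), np.int64(211)), 149), ((np.int64(489), np.int64(125), np.int64(185)), 1
[... 2352 characters left out ...]
p.int64(481), np.int64(130), np.int64(68)), 475)]
218 [((np.int64(512), np.int64(114), np.int64(68)), 478), ((np.int64(502), np.int64(120), np.int64(67)), 478), ((np.int64(495), np.int64(128), np.int64(70)), 477), ((np.int64(485), np.int64(135), np.int64(69)), 475)]
220 [((np.int64(520), np.int64(122), np.int64(78)), 507), ((np.int64(505), np.int64(124), np.int64(63)), 477), ((np.int64(498), np.int64(133), np.int64(68)), 476), ((np.int64(489), np.int64(140), np.int64(69)), 482)]
222 [((np.int64(523), np.int64(126), np.int64(75)), 292), ((np.int64(516), np.int64(135), np.int64(80)), 504), ((np.int64(505), np.int64(140), np.int64(75)), 490), ((np.int64(498), np.int64(149), np.int64(79)), 392)]
```

View pics/s2.png

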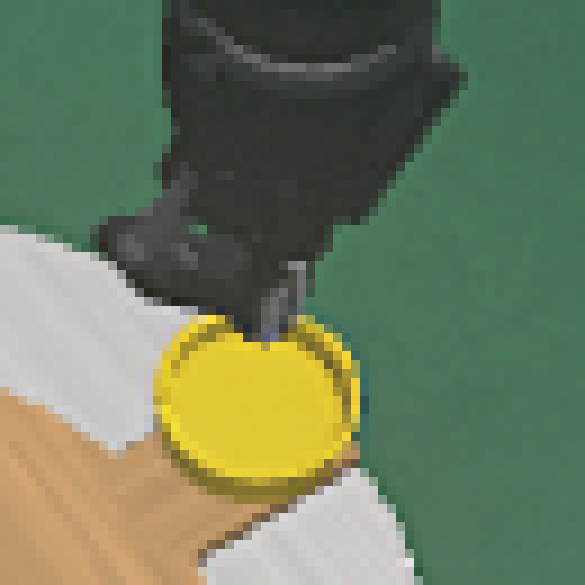

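Depth and the ray agree that the shut tips are near z≈0.125, about 40 mm higher than the nominal 22 mm ahead of the TCP would give. The xy position is right. I'll go down in small steps and watch the force.

Call:
apply_moves(
  deltas=[0, 0, 0, 2, 0, 4, 1, 0, 0, 0, 0, 0, 4, 1, 0, 0, 0, 0, 0, 4, 1, 0, 0, 0, 0, 0, 0, 1],
)

```text
time: 4.75
eef_pos: [0.4927, 0.1144, 0.0925]
ee_rot: [[-0.001, 1.0, -0.001], [1.0, 0.001, -0.0], [-0.0, -0.001, -1.0]]
wrist_force: [-0.2, 0.1, 0.2]
gripper_width: 0.002
```

Run:
```python
from h import *
n="scene";p,d=cams.capture(n)
s=ctrl.sense();print(s["eef_pos"],s["wrist_force"],s["gripper_width"])
c=cams.camera_params(n);R=np.array(c["rotation"]);e=np.array(c["eye"])
v,u=np.mgrid[0:384,0:512]
P=np.stack([(u-c["cx"])/c["fx"]*d,-(v-c["cy"])/c["fy"]*d,-d],-1)@R.T+e
for r in range(202,216,1):
    print(r,[(tuple((P[r,x]*1000).round().astype(int).tolist()),int(p[r,x].sum())) for x in (291,293,295,297)])
cv2.imwrite("pics/s3.png",cv2.resize(p[170:235,265:330,::-1],None,fx=9,fy=9,interpolation=cv2.INTER_NEAREST))
```

```text
[0.4928123  0.11447377 0.09269941] [ 0.87324149 -0.49634579  0.51213112] 0.00029611569026600967
202 [((509, 119, 157), 199), ((506, 123, 159), 166), ((505, 130, 167), 163), ((494, 127, 152), 310)]
203 [((513, 123, 162), 184), ((504, 122, 152), 166), ((502, 127, 156), 169), ((495, 128, 150), 189)]
204 [((517, 127, 165), 179), ((504, 122, 146), 169), ((502, 128, 151), 165), ((492, 126, 139), 244)]
205 [((517, 127, 160), 170), ((504, 123, 142), 165), ((498, 125, 139), 251), ((491, 125, 132), 192)]
206 [((517, 128, 156), 180), ((504, 123, 137), 156), ((498, 125, 134), 319), ((490, 125, 125), 209)]
207 [((505, 117, 125), 165), ((502, 122, 129), 169), ((498, 126, 129), 324), ((492, 128, 126), 199)]
208 [((504, 117, 118), 140), ((501, 121, 121), 158), ((497, 125, 122), 323), ((489, 125, 114), 196)]
209 [((485, 99, 71), 359), ((502, 123, 119), 160), ((499, 128, 122), 302), ((491, 128, 114), 341)]
210 [((485, 100, 66), 487), ((484, 107, 75), 291), ((498, 127, 116), 316), ((474, 113, 72), 493)]
211 [((487, 103, 67), 488), ((485, 108, 71), 490), ((480, 111, 71), 498), ((474, 113, 67), 482)]
212 [((490, 106, 68), 476), ((486, 110, 69), 482), ((482, 114, 71), 478), ((476, 116, 68), 475)]
213 [((493, 109, 69), 477), ((488, 112, 69), 478), ((484, 117, 71), 478), ((481, 121, 73), 476)]
214 [((494, 110, 67), 477), ((493, 118, 76), 477), ((484, 117, 66), 478), ((482, 122, 70), 474)]
215 [((498, 114, 70), 478), ((494, 119, 74), 477), ((489, 122, 71), 479), ((482, 123, 67), 476)]
```

View pics/s3.png

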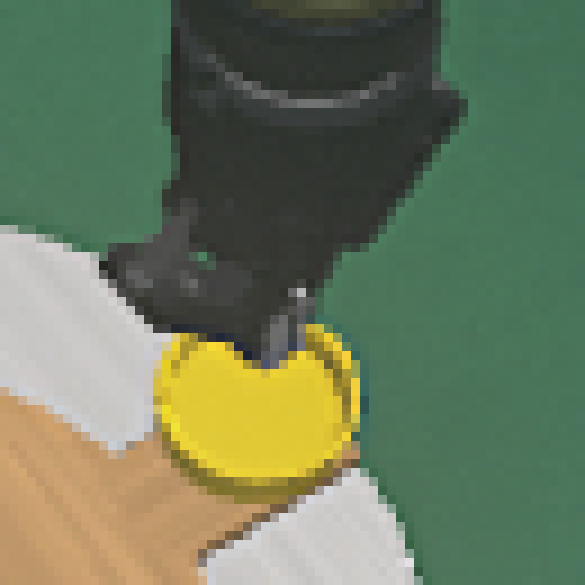

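The tips now measure z≈0.112 with the TCP at 0.0925 and no contact. I'll continue down carefully.

Call:
apply_moves(
  deltas=[0, 0, 0, 0, 1, 4, 1, 0, 0, 0, 0, 0, 4, 1, 0, 0, 0, 0, 0, 0, 1],
)

```text
time: 5.18
eef_pos: [0.4937, 0.1144, 0.0845]
ee_rot: [[-0.001, 1.0, -0.001], [1.0, 0.001, -0.0], [-0.0, -0.001, -1.0]]
wrist_force: [-0.1, -0.2, 0.3]
gripper_width: 0.002
```

Call:
apply_moves(
  deltas=[0, 0, 0, 0, 0, 7, 1, 0, 0, 0, 0, 0, 7, 1, 0, 0, 0, 0, 0, 6, 1, 0, 0, 0, 0, 0, 0, 1],
)

```text
time: 5.68
eef_pos: [0.4935, 0.1144, 0.0643]
ee_rot: [[-0.001, 1.0, -0.001], [1.0, 0.001, -0.0], [-0.0, -0.001, -1.0]]
wrist_force: [0.5, 0.2, 0.6]
gripper_width: -0.001
```

Run:
```python
from h import *
n="scene";p,d=cams.capture(n)
s=ctrl.sense();print(s["eef_pos"],s["wrist_force"],s["gripper_width"])
c=cams.camera_params(n);R=np.array(c["rotation"]);e=np.array(c["eye"])
v,u=np.mgrid[0:384,0:512]
P=np.stack([(u-c["cx"])/c["fx"]*d,-(v-c["cy"])/c["fy"]*d,-d],-1)@R.T+e
for r in range(208,222,1):
    print(r,[(tuple((P[r,x]*1000).round().astype(int).tolist()),int(p[r,x].sum())) for x in (291,293,295,297)])
cv2.imwrite("pics/s4.png",cv2.resize(p[170:235,265:330,::-1],None,fx=9,fy=9,interpolation=cv2.INTER_NEAREST))
```

```text
[0.49378781 0.1144701  0.06465985] [-0.17618775 -0.35618306  0.05392267] -0.0014972262591597286
208 [((510, 122, 131), 182), ((506, 126, 132), 166), ((499, 127, 127), 162), ((490, 126, 117), 406)]
209 [((510, 123, 128), 177), ((506, 127, 129), 167), ((498, 127, 121), 175), ((490, 127, 112), 289)]
210 [((512, 126, 128), 180), ((504, 126, 120), 160), ((499, 128, 117), 231), ((490, 128, 108), 251)]
211 [((515, 129, 130), 171), ((500, 122, 106), 202), ((495, 125, 105), 329), ((489, 127, 101), 344)]
212 [((505, 120, 102), 166), ((501, 124, 103), 218), ((496, 126, 101), 321), ((485, 125, 88), 373)]
213 [((504, 119, 95), 157), ((500, 123, 96), 219), ((496, 127, 97), 315), ((487, 126, 86), 387)]
214 [((504, 120, 91), 123), ((498, 122, 86), 207), ((497, 128, 93), 242), ((483, 124, 74), 385)]
215 [((497, 114, 70), 265), ((499, 123, 84), 277), ((492, 124, 77), 440), ((482, 123, 65), 488)]
216 [((502, 119, 76), 503), ((495, 120, 70), 435), ((490, 123, 69), 495), ((487, 128, 71), 480)]
217 [((501, 119, 70), 481), ((497, 122, 69), 488), ((494, 128, 74), 483), ((488, 129, 69), 479)]
218 [((503, 121, 69), 477), ((499, 125, 69), 479), ((493, 127, 66), 476), ((490, 132, 69), 474)]
219 [((504, 123, 66), 476), ((501, 127, 68), 478), ((499, 133, 74), 477), ((493, 135, 71), 474)]
220 [((507, 126, 69), 478), ((504, 130, 71), 479), ((499, 134, 71), 475), ((495, 138, 71), 478)]
221 [((509, 128, 67), 487), ((505, 132, 69), 482), ((502, 137, 71), 483), ((498, 141, 72), 483)]
```

View pics/s4.png

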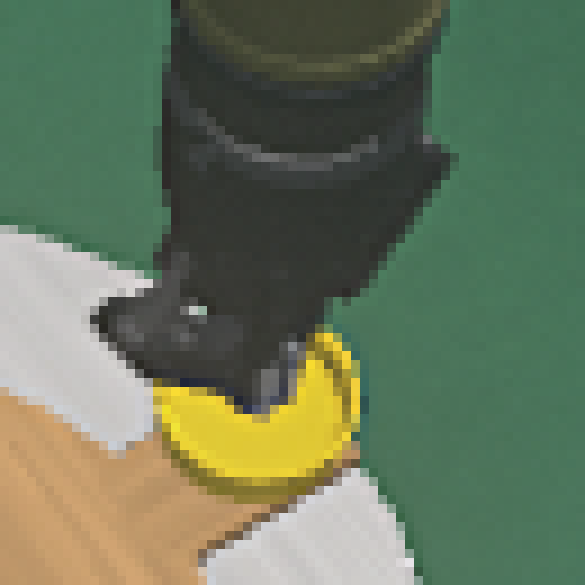

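The tips are at ≈0.085, inside the dish outline and centred. Next I'll close the last 15 mm, then press.

Call:
apply_moves(
  deltas=[0, 0, 0, 0, 0, 5, 1, 0, 0, 0, 0, 0, 5, 1, 0, 0, 0, 0, 0, 5, 1, 0, 0, 0, 0, 0, 3, 1, 0, 0, 0, 0, 0, 0, 1],
)

```text
time: 6.35
eef_pos: [0.4944, 0.1146, 0.0473]
ee_rot: [[-0.001, 1.0, 0.001], [1.0, 0.001, 0.0], [0.0, 0.001, -1.0]]
wrist_force: [-0.8, 0.2, 7.9]
gripper_width: -0.001
```

Call:
apply_moves(
  deltas=[0, 0, 0, 0, 0, 2, 1, 0, 0, 0, 0, 0, 1, 1, 0, 0, 0, 0, 0, 0, 1],
)

```text
time: 6.72
eef_pos: [0.4944, 0.1146, 0.0446]
ee_rot: [[-0.001, 1.0, 0.001], [1.0, 0.001, 0.0], [0.0, 0.001, -1.0]]
wrist_force: [-2.5, -0.6, 8.4]
gripper_width: -0.0
```

Run:
```python
from h import *
n="scene";p,d=cams.capture(n)
s=ctrl.sense();print(s["eef_pos"],s["wrist_force"],s["gripper_width"])
c=cams.camera_params(n);R=np.array(c["rotation"]);e=np.array(c["eye"])
v,u=np.mgrid[0:384,0:512]
P=np.stack([(u-c["cx"])/c["fx"]*d,-(v-c["cy"])/c["fy"]*d,-d],-1)@R.T+e
b,l=blob(p,(22,150,120),(35,255,255)); print([x for x in b if x[1]<1000])
m=(p[:,:,0]>180)&(p[:,:,2]<90)&(abs(v-218)<15)&(abs(u-293)<14)
print(np.median(P[m],0), np.percentile(P[m][:,2],[10,25,75,90]))
cv2.imwrite("pics/s5.png",cv2.resize(p[170:235,265:330,::-1],None,fx=9,fy=9,interpolation=cv2.INTER_NEAREST))
```

```text
[0.49446179 0.11461604 0.04461314] [-2.61229697 -1.14403698  8.50176611] -1.9187262890642308e-05
[((np.float64(294.2), np.float64(219.8)), 206), ((np.float64(154.0), np.float64(372.4)), 385)]
[0.49737411 0.12723108 0.05864886] [0.05488003 0.05630046 0.06575921 0.0686585 ]
```

View pics/s5.png

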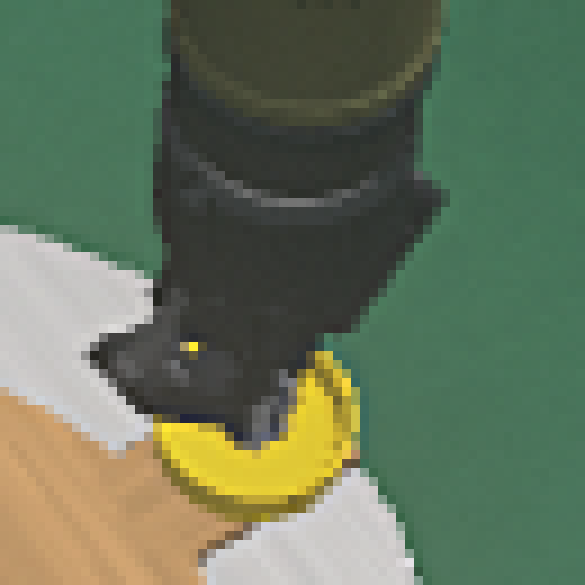

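The cap is down by about 11 mm (8.5 N). I'll press 1.5 mm more, then follow the first half of the arc.

Call:
apply_moves(
  deltas=[0, 0, 0, 0, 0, 1.5, 1, 0, 0, 0, 0, 0, 0, 1, 0, 0, 0, -6.5, -0.4, 0, 1, 0, 0, 0, -6.5, -0.1, 0, 1, 0, 0, 0, -6.5, 0.2, 0, 1, 0, 0, 0, -6.5, 0.5, 0, 1, 0, 0, 0, -6.5, 0.7, 0, 1, 0, 0, 0, -6.5, 1.0, 0, 1, 0, 0, 0, -6.4, 1.3, 0, 1, 0, 0, 0, -6.4, 1.6, 0, 1, 0, 0, 0, -6.3, 1.9, 0, 1, 0, 0, 0, 0, 0, 0, 1],
)

```text
time: 8.28
eef_pos: [0.5028, 0.0562, 0.0437]
ee_rot: [[-0.001, 1.0, 0.004], [1.0, 0.001, 0.0], [0.0, 0.004, -1.0]]
wrist_force: [0.6, -0.4, 9.3]
gripper_width: 0.004
```

Run:
```python
from h import *
n="scene";p,d=cams.capture(n)
s=ctrl.sense();print(s["eef_pos"],s["wrist_force"],s["gripper_width"])
b,l=blob(p,(0,170,80),(4,255,255)); print([(x,ray(n,x[0],.131).round(4)) for x in b if x[1]<1000])
cv2.imwrite("pics/s6.png",cv2.resize(p[130:320,170:400,::-1],None,fx=3,fy=3,interpolation=cv2.INTER_CUBIC))
```

```text
[0.50276039 0.05627985 0.04371856] [-0.119067   -1.17386423  9.81113896] 0.00014258787265612389
[(((np.float64(218.6), np.float64(235.0)), 153), array([0.7142, 0.0675, 0.131 ]))]
```

View pics/s6.png

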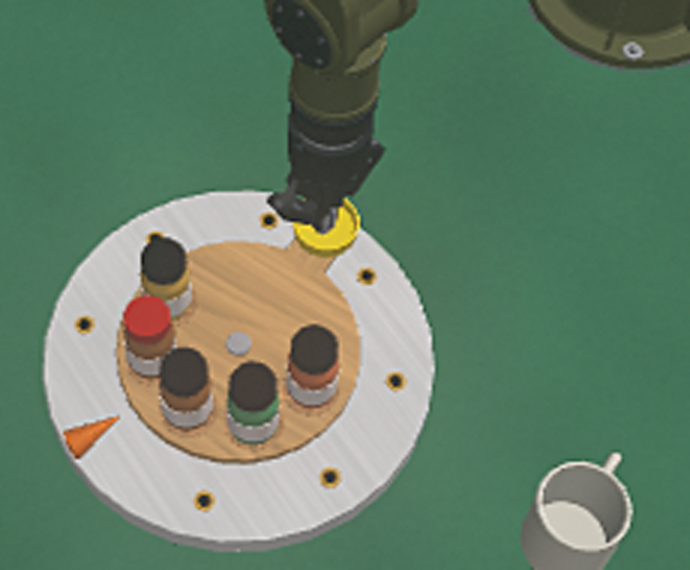

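The turntable follows: red has come round by about 22°, and the cap is now at crop (327,225). I'll do the second half.

Call:
apply_moves(
  deltas=[0, 0, 0, -6.2, 2.1, 0, 1, 0, 0, 0, -6.1, 2.4, 0, 1, 0, 0, 0, -6.0, 2.7, 0, 1, 0, 0, 0, -5.9, 2.9, 0, 1, 0, 0, 0, -5.7, 3.2, 0, 1, 0, 0, 0, -5.6, 3.4, 0, 1, 0, 0, 0, -5.4, 3.7, 0, 1, 0, 0, 0, -5.3, 3.9, 0, 1, 0, 0, 0, 0, 0, 0, 1],
)

```text
time: 9.45
eef_pos: [0.5275, 0.01, 0.0438]
ee_rot: [[-0.001, 1.0, 0.004], [1.0, 0.001, -0.0], [-0.0, 0.004, -1.0]]
wrist_force: [0.4, 0.3, 8.8]
gripper_width: 0.003
```

```bash
cat > m.py <<'E'
from h import *
import sys
n="scene";p,d=cams.capture(n)
s=ctrl.sense();print(s["time"],s["eef_pos"],s["wrist_force"])
A=np.array([.6432,.1027])
def ang(n,p):
    b,l=blob(p,(0,170,80),(4,255,255)); x=[x for x in b if 80<x[1]<1000][0]
    q=ray(n,x[0],.131)[:2]-A; return np.degrees(np.arctan2(q[1],q[0])),np.hypot(*q)
a0=ang(n,np.load("scene0.npz")["p"]);a=ang(n,p);print("scene",a,"turned",a[0]-a0[0])
t,_=cams.capture("top")
a0=ang("top",np.load("top0.npz")["p"]);a=ang("top",t);print("top",a,"turned",a[0]-a0[0])
cv2.imwrite(sys.argv[1],cv2.resize(p[130:320,170:400,::-1],None,fx=3,fy=3,interpolation=cv2.INTER_CUBIC))
E
python3 m.py pics/s7.png
```

```text
9.5 [0.52741264 0.01003436 0.04379439] [ 0.82092386 -1.00148619  9.10688225]
scene (np.float64(-6.50882321595586), np.float64(0.08041574677133355)) turned 42.83391929189238
top (np.float64(-9.557755184137248), np.float64(0.07872216716488623)) turned 42.16679147854479
```

View pics/s7.png

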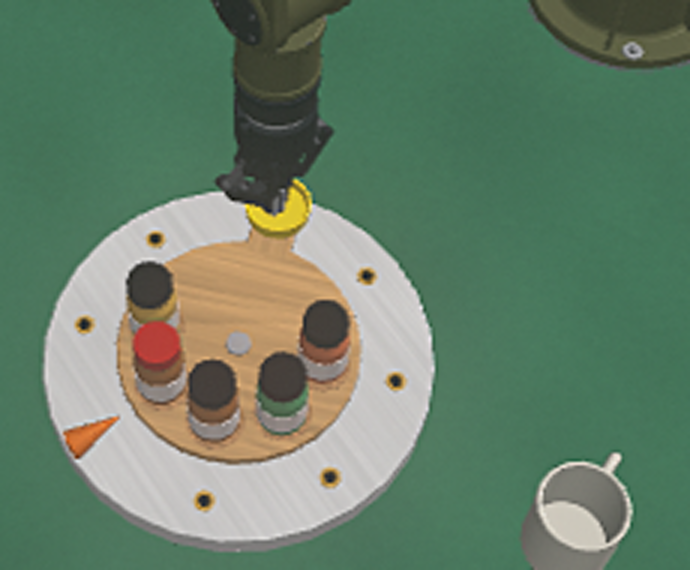

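It is being carried one-to-one and has turned about 42.5°, with roughly 2° to go. I'll finish the arc and ease up 6 mm.

Call:
apply_moves(
  deltas=[0, 0, 0, -2.2, 1.7, 0, 1, 0, 0, 0, -2.2, 1.7, 0, 1, 0, 0, 0, 0, 0, 0, 1, 0, 0, 0, 0, 0, 0, 1],
)

```text
time: 10.05
eef_pos: [0.5307, 0.006, 0.0439]
ee_rot: [[-0.001, 1.0, 0.004], [1.0, 0.001, 0.0], [0.0, 0.004, -1.0]]
wrist_force: [0.8, 0.2, 9.2]
gripper_width: -0.004
```

```bash
python3 m.py pics/s8.png
```

```text
10.1 [0.53068621 0.00598308 0.04382444] [ 1.26819864 -0.91067868  8.44658808]
scene (np.float64(-4.753800801125132), np.float64(0.080353479099867)) turned 44.588941706723105
top (np.float64(-7.586845753134428), np.float64(0.07857512108581009)) turned 44.13770090954761
```

It has turned about 44.4°, which is within the 2 mm capture. I'll ease up slowly: force that persists through about 8 mm of lift means it has sprung into the hole.

Call:
apply_moves(
  deltas=[0, 0, 0, 0, 0, -2, 1, 0, 0, 0, 0, 0, -2, 1, 0, 0, 0, 0, 0, -2, 1, 0, 0, 0, 0, 0, -2, 1, 0, 0, 0, 0, 0, 0, 1, 0, 0, 0, 0, 0, 0, 1],
)

```text
time: 10.9
eef_pos: [0.5282, 0.0058, 0.0501]
ee_rot: [[-0.001, 1.0, -0.001], [1.0, 0.001, -0.0], [-0.0, -0.001, -1.0]]
wrist_force: [-0.5, 0.1, -0.3]
gripper_width: 0.0
```

```bash
python3 m.py pics/s9.png
```

```text
10.95 [0.52827203 0.00582393 0.0501827 ] [ 0.71764277 -0.30576703  0.17381158]
scene (np.float64(-4.753800801125132), np.float64(0.080353479099867)) turned 44.588941706723105
top (np.float64(-7.392208451026075), np.float64(0.07853831081688208)) turned 44.332338211655966
```

View pics/s9.png

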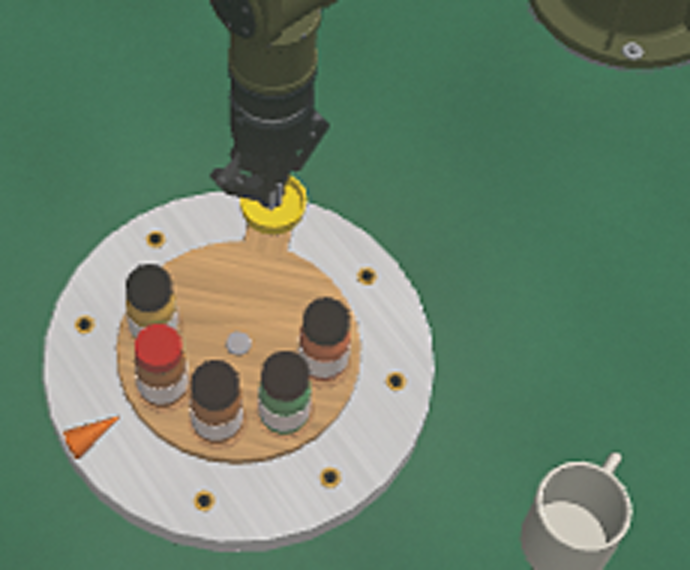

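There is no force at a height where an up cap would still be pressing, so it has probably not dropped in. I'll measure the cap height and position.

```bash
cat > cap.py <<'E'
from h import *
n="scene";p,d=cams.capture(n)
c=cams.camera_params(n);R=np.array(c["rotation"]);e=np.array(c["eye"])
v,u=np.mgrid[0:384,0:512]
def f(p,d):
    b,l=blob(p,(22,150,120),(35,255,255)); 
    P=np.stack([(u-c["cx"])/c["fx"]*d,-(v-c["cy"])/c["fy"]*d,-d],-1)@R.T+e
    hsv=cv2.cvtColor(p,cv2.COLOR_RGB2HSV)
    m=cv2.inRange(hsv,np.array((22,150,90)),np.array((35,255,255)))>0
    m&=(v<240)&(v>170)&(u>220)&(u<320)
    Q=P[m]; print("n",m.sum(),"z pct",np.percentile(Q[:,2],[10,30,50,70,90]).round(4))
    print("u range",u[m].min(),u[m].max(),"v range",v[m].min(),v[m].max())
    # lowest-row edge (near rim, camera side)
z=np.load("scene0.npz"); f(z["p"],z["d"]); f(p,d)
s=ctrl.sense();print(s["time"],s["eef_pos"],s["wrist_force"])
E
python3 cap.py
```

```text
n 387 z pct [0.0673 0.0696 0.0715 0.0745 0.08  ]
u range 282 304 v range 204 225
n 221 z pct [0.0592 0.0616 0.0637 0.0669 0.0722]
u range 250 271 v range 189 207
11.05 [0.52838252 0.00584321 0.0502812 ] [-0.09994346 -0.03401768 -0.21343956]
```

Run:
```python
from h import *
def proj(n,X):
    c=cams.camera_params(n);q=np.array(c["rotation"]).T@(np.array(X)-c["eye"])
    return c["cx"]+c["fx"]*q[0]/-q[2], c["cy"]+c["fy"]*q[1]/q[2]
A=np.array([.6432,.1027])
def at(deg,z):
    t=np.radians(deg); return [A[0]+.15*np.cos(t),A[1]+.15*np.sin(t),z]
print("start",proj("scene",at(175.3,.08)))
for a in (217,218.5,219.5,220.3,221,222): print(a,proj("scene",at(a,.071)))
# jar lids all: black lids at top - compare centroid angles
p,d=cams.capture("scene")
# outer edge of cap on both sides per row
hsv=cv2.cvtColor(p,cv2.COLOR_RGB2HSV)
m=cv2.inRange(hsv,np.array((22,150,60)),np.array((35,255,255)))
cs,_=cv2.findContours(m[170:240,220:320],cv2.RETR_EXTERNAL,cv2.CHAIN_APPROX_NONE)
c=max(cs,key=cv2.contourArea)[:,0]+[220,170]
w=np.array([ray("scene",q,.071)[:2] for q in c if q[1]>=199])
M=np.c_[2*w,np.ones(len(w))];s=np.linalg.lstsq(M,(w**2).sum(1),rcond=None)[0]
print("circle",s[:2],np.sqrt(s[2]+s[0]**2+s[1]**2),np.degrees(np.arctan2(s[1]-A[1],s[0]-A[0]))%360)
p=np.load("scene0.npz")["p"];hsv=cv2.cvtColor(p,cv2.COLOR_RGB2HSV)
m=cv2.inRange(hsv,np.array((22,150,60)),np.array((35,255,255)))
cs,_=cv2.findContours(m[170:240,220:320],cv2.RETR_EXTERNAL,cv2.CHAIN_APPROX_NONE)
c=max(cs,key=cv2.contourArea)[:,0]+[220,170]
for k in(0,214):
    w=np.array([ray("scene",q,.080)[:2] for q in c if q[1]>=k])
    M=np.c_[2*w,np.ones(len(w))];s=np.linalg.lstsq(M,(w**2).sum(1),rcond=None)[0]
    print("circle0",s[:2],np.sqrt(s[2]+s[0]**2+s[1]**2),np.degrees(np.arctan2(s[1]-A[1],s[0]-A[0]))%360)
```

```text
start (np.float64(292.39565010827084), np.float64(212.73764907906641))
217 (np.float64(261.6183961010707), np.float64(196.00749592391188))
218.5 (np.float64(260.31404317909727), np.float64(195.73231276571653))
219.5 (np.float64(259.44056518894564), np.float64(195.56490086210104))
220.3 (np.float64(258.73970788398253), np.float64(195.44023975735087))
221 (np.float64(258.12504262296096), np.float64(195.33793345501428))
222 (np.float64(257.244816816293), np.float64(195.2027669840062))
circle [0.53744301 0.02491664] 0.02152281360604609 216.3341635380504
circle0 [0.49524559 0.11957808] 0.032706757161831 173.49204738871532
circle0 [0.4985668  0.12319425] 0.02950058801716948 171.93498692042579
```

The cap measures about 8 mm low and 1–1.5° short. With the tip a few mm above the low floor, I'll push the leading rim gently until it clicks up. The cap rising against the tip should show as force.

Call:
apply_moves(
  deltas=[0, 0, 0, -2.3, 1.9, -1, 1, 0, 0, 0, -2.3, 1.9, 0, 1, 0, 0, 0, -2.3, 1.9, 0, 1, 0, 0, 0, -2.3, 1.9, 0, 1, 0, 0, 0, -1.2, 1.0, 0, 1, 0, 0, 0, -1.2, 1.0, 0, 1, 0, 0, 0, 0, 0, 0, 1],
)

```text
time: 11.98
eef_pos: [0.5388, -0.006, 0.0522]
ee_rot: [[-0.001, 1.0, 0.001], [1.0, 0.001, -0.0], [-0.0, 0.001, -1.0]]
wrist_force: [-0.1, -0.9, 4.3]
gripper_width: 0.0
```

```bash
python3 cap.py; python3 m.py pics/s10.png
```

```text
n 387 z pct [0.0673 0.0696 0.0715 0.0745 0.08  ]
u range 282 304 v range 204 225
n 259 z pct [0.0622 0.0651 0.0671 0.0708 0.0759]
u range 249 270 v range 187 206
12.025 [ 0.53884999 -0.00601027  0.0522053 ] [-0.47491143 -0.37773039  5.22676919]
12.075 [ 0.53882102 -0.00599284  0.05219362] [-1.17110893 -0.67771521  4.80990408]
scene (np.float64(-3.0007632761892826), np.float64(0.08036659032495892)) turned 46.341979231658954
top (np.float64(-5.806329933121026), np.float64(0.07854983457158136)) turned 45.91821672956101
```

It clicked: the cap has risen and presses the tip with about 5 N. Lifting clear.

Call:
apply_moves(
  deltas=[0, 0, 0, 1, -0.8, -2, 1, 0, 0, 0, 1, -0.8, -2, 1, 0, 0, 0, 0, 0, -4, 1, 0, 0, 0, 0, 0, -8, 1, 0, 0, 0, 0, 0, -20, 1, 0, 0, 0, 0, 0, -30, 1, 0, 0, 0, 0, 0, -40, 1, 0, 0, 0, 0, -15, -40, 1, 0, 0, 0, 0, 0, 0, 1, 0, 0, 0, 0, 0, 0, 1],
)

```text
time: 13.38
eef_pos: [0.5214, -0.0036, 0.1973]
ee_rot: [[-0.001, 1.0, -0.0], [1.0, 0.001, 0.0], [0.0, -0.0, -1.0]]
wrist_force: [0.2, -0.2, 0.6]
gripper_width: -0.001
```

```bash
python3 cap.py; python3 m.py pics/s11.png
python3 - <<'E'
from h import *
for n in("scene","top"):
    p,d=cams.capture(n);q=np.load(n+"0.npz")["p"]
    cv2.imwrite(f"pics/{n}_end.png",p[:,:,::-1])
E
```

```text
n 387 z pct [0.0673 0.0696 0.0715 0.0745 0.08  ]
u range 282 304 v range 204 225
n 359 z pct [0.0669 0.0696 0.0716 0.0742 0.0792]
u range 249 270 v range 186 206
13.425 [ 0.52106014 -0.00367029  0.19663647] [-0.22841464  0.34125911 -0.84642362]
13.475 [ 0.52090124 -0.00370049  0.19630319] [-0.07952538  0.06472789  0.55593039]
scene (np.float64(-3.6665840410333157), np.float64(0.08069249973145273)) turned 45.67615846681492
top (np.float64(-6.220768529007728), np.float64(0.07833654564513493)) turned 45.50377813367431
```

View pics/s11.png

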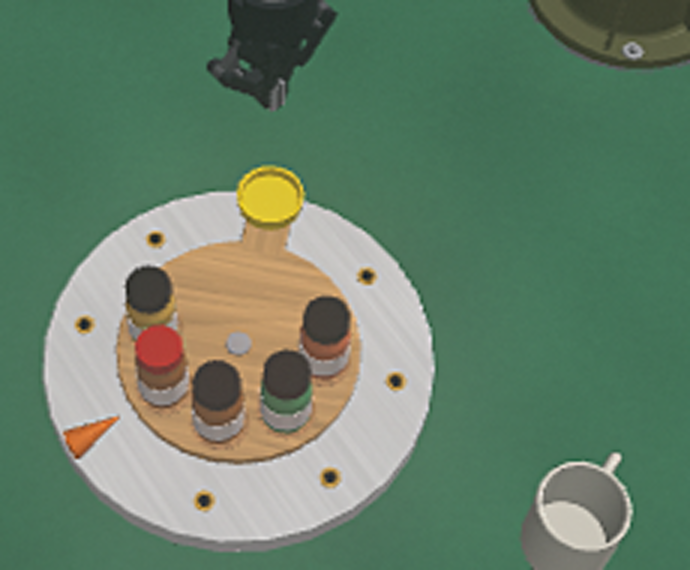

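View pics/scene_end.png

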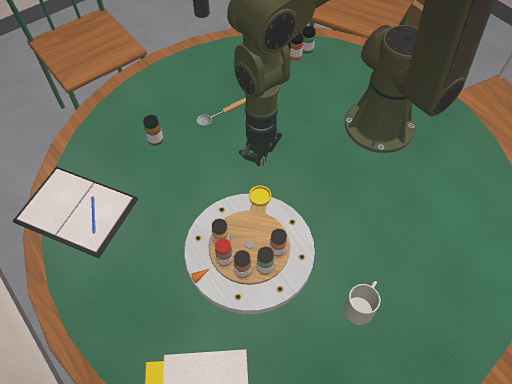

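The cap is fully up: its heights match the start (0.0716 against 0.0715). It measures about 45.6° turned, the red lid at crop (160,347) faces the pointer, and all jars stand upright. The mug, spare jar and spoon show no visible change and the gripper is clear, so I'm handing in.

```bash
python3 -c "
from station import ctrl
print(ctrl.sign_off())"
```

```text
the job is handed in; nothing more can be done
None
```

I pressed the plunger, carried the turntable one hole counter-clockwise so the red-lidded jar is at the pointer, lifted the gripper clear and handed in at about 13.6 s. No verdict is reported.

- **Release:** the first release was about 1° short and left the cap about 8 mm low. I mended that by gently pushing the cap's rim until it clicked up.
- **Last checks:**
  - The cap height matches its starting height (median 0.0716 m against 0.0715 m).
  - The turn measures 45.5–45.7° from the red lid in the two cameras.
  - All five jars look upright, and the mug, spare jar and spoon look where they were. I judged these by eye and did not measure them.
  - The wrist force is about zero, with the gripper clear above.
- **Disagreements:**
  - The shut fingertips measured about 15–20 mm behind the TCP, where the description says 22 mm ahead. I used the camera depth and the contact force to find the press height.
  - The two cameras differ by about 2.5° on the red jar's absolute bearing, but agree on the turn to within 0.2°.

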